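Scrape the saucer shards off the shop counter's board

ROBOT

A 6-joint arm with a two-finger parallel gripper is mounted at the origin on the work surface. World frame = base frame: x ahead of the robot, y to its left, z up, the work surface at z = 0. Lengths are in m, angles in rad, forces in N, time in s.
With the tool pointing down it reaches from about 0.375 to 0.975 m from the base axis. Payload 3.8 kg.
Tool frame: the origin (TCP) lies midway between the tips of the shut fingers; the grasp point (between the pads) lies 19 mm behind it; z points along the fingers, y is the line along which they close (so a half turn about z gives the same grasp; the last joint's range is limited). The gripper opens to 85 mm and grips with 20 to 120 N. Pads are 22 mm wide; open, the fingers measure 114 mm over their backs; the gripper's body (76 mm by 85 mm) begins 54 mm behind the grasp point. The pads swing forward as they close: fully open they stand 13 mm farther back than shut.
Start: joints at [1.068, 0.264, 1.604, -0, 1.274, -0.037], TCP at [0.303, 0.603, 0.207] pointing down, gripper open.
Joint ranges: [-2.63, 2.63], [-0.94, 2.18], [0.31, 2.57], [-1.31, 4.45], [0, 2.66], [-2.55, 2.55]. Speed limits (rad/s): [2.57, 2.57, 3.14, 3.14, 3.14, 3.14].

INTERFACE

Orientations are given as a rotation vector (axis times angle).
In Python, from workcell import * gives the robot as it stands. The module is installed in compiled form; this text tells all that it offers.
- The arm moves only by the tool apply_moves, never from a script. Its arguments are lists of equal length, an entry for each row: "fingers": the opening, from 0 (shut) to 1 (fully open); "travel": the shift along the tool's x, y, z normalised to -1 to 1, where 1 is 0.05 m, a list of three; "rotation": the turn, a rotation vector about the tool's x, y, z normalised to -1 to 1, where 1 is 6 degrees, a list of three. In form: {"fingers": [fingers, ...], "travel": [[dx, dy, dz], ...], "rotation": [[ax, ay, az], ...]}. A call has 1 to 12 rows; each row shifts and turns the commanded pose from where the row before left it, along the tool's axes as they then stand; what a row does not reach is not made up. A row lasts 1/10 s, in which the tool goes at most 50 mm and 8.59 degrees, less where a joint would pass 70% of its speed; a pose out of reach is approached as far as the arm can. A call with a number of a shift or a turn outside -1 to 1 is refused whole. A call with a gripper value outside its range is refused whole. The fingers move at their own pace and stop on an object; "newtons" is the grip in N (left out, the last holds). Time passes only in rows, so rows that do not move let the fingers close. It gives the time, the measured TCP pose, the force, the opening and the grip force at its end, in the units of the state.
- read_state(): the state, without advancing time (a new reading comes with each control period).
- read_camera(name): name is "scene" or "top"; returns a dict with "image" (384x512x3 uint8, red, green, blue), "fx", "fy", "cx", "cy" (pixels), "k1" (the pictures are not rectified: a ray, as slopes to the right and down, at radius r is drawn at 1 + k1 r^2 times it, then the intrinsics apply), "extrinsics" (4x4, takes a point from world to camera coordinates). Camera axes: x right, y down, z forward; pixel columns grow to the right and rows downward; lengths in m; the calibration is good to about 2 mm. A picture is of the moment at which its call begins. There is no depth.
- finish_job(): hands the job in; it is judged then, once.
Trained networks look in the newest picture that a camera, given by its name, has taken for a name from the list of things; names that differ only in an ending like _2 or _b are one class to them, and where a whole thing is asked for, a point or a joint stands for the part that bears it (a point fixed in the world has none). Each returns a list of dicts, best first, with "p" (0 to 1); they miss things now and then, are a little off and sometimes report something else, mostly with a low value. They report only what shows in the picture. A call takes as long as a camera call. They do not tell look-alikes from the thing itself.
- regions_of(camera, name): "mask" (384x512 bool, what is visible of it) and "bbox" ([left, top, width, height] in pixels, round what is visible of it).
- tip_of(camera, name): "location" ([column, row] in pixels: a listed point, or the origin of a listed thing).
The state is a dict: "time": time; "q": joint angles; "joint_vel": joint speeds; "joint_torque": joint torques, N m; "tool_pos": TCP position; "tcp_rot": TCP orientation; "wrist_force": force on the tool from outside, world axes, zero at the start; "torque": the same for the moment, N m; "width": opening from 0.0 (shut) to 1.0 (fully open); "grip_force": force on a finger pad.
Only numpy, scipy, OpenCV 4.12 (cv2) and the standard library are available. Lean on these libraries where they do the work, as an engineer would, in place of code of your own. Each camera call takes 0.05 s, during which the arm holds its last target. There are 200 camera calls.

TASK

A saucer has broken on the serving board of this shop counter. Take the scraper block out of its leaning holder and use it to wipe all five white shards off the board into the steel trough along the board's edge; they are sharp, so do not touch them with the gripper or the arm. Then stand the scraper back in the holder's slot, grip up and fully home, let go of it, and leave the paper roll, the drink can and the pen cup where they stand.

Things in the scene. Friction and masses are not known exactly. Their poses are not given: they have to be found in the camera images.
- board: Fixed serving board: wooden slab 200 (x) by 190 (y) by 30 mm high, with a shallow steel catch trough built on along its edge facing the robot. Origin: centre of the slab's underside, on the counter; z up; x points from the trough across the slab, away from the robot. The slab spans x -100 to +100 mm.
- trough (a point): Centre of the trough's inner floor: 152.5 mm towards -x from the board's origin, 4 mm above the counter; axes as the board. Trough 105 (x) by 200 (y) mm outside, 97 by 192 inside, walls 4 mm, rims 24 mm above the counter (6 mm below the slab's top); no gap to the slab.
- scraper: Scraper, 110 mm tall, 140 wide, about 0.35 kg: steel blade (8 mm thick, lowest 72 mm) with a wooden grip bar along its top (20 thick, 70 to 110 mm above the blade's lower edge), alike from both faces. Origin: middle of the blade's lower edge; z up the blade to the grip, y along its width, x through its thickness. At first it leans in the holder, grip up and towards the robot.
- holder: Fixed grey plastic holder for the scraper, base 120 (x) by 166 (y) by 10 mm, at the left or the right of the board. Its slot leans 27 degrees from vertical: the mouth is tipped towards -x of the holder (the robot's side). Origin: centre of the underside, on the counter, z up.
- slot (a point): Middle of the slot's floor, 30 mm (+x) from the holder's origin, 28 mm above the counter. z points up out of the leaning slot, y along it, x across it. Slot 12 mm across x, 150 along y; from its floor the lower wall (-x) is 58 mm long, upper wall and end cheeks 40; walls 12 thick, cheeks 8. Seated, the scraper's origin is within a few mm of this point, its z along this z.
- shard0: White shard of a broken saucer, an irregular flat piece about 42 by 32 mm and 9 mm thick, 18 g, lying flat on the board at the start within 60 mm (x) and 60 mm (y) of its middle. Origin: centre of its underside.
- shard1: White shard of a broken saucer, an irregular flat piece about 42 by 32 mm and 9 mm thick, 18 g, lying flat on the board at the start within 60 mm (x) and 60 mm (y) of its middle. Origin: centre of its underside.
- shard2: White shard of a broken saucer, an irregular flat piece about 42 by 32 mm and 9 mm thick, 18 g, lying flat on the board at the start within 60 mm (x) and 60 mm (y) of its middle. Origin: centre of its underside.
- shard3: White shard of a broken saucer, an irregular flat piece about 42 by 32 mm and 9 mm thick, 18 g, lying flat on the board at the start within 60 mm (x) and 60 mm (y) of its middle. Origin: centre of its underside.
- shard4: White shard of a broken saucer, an irregular flat piece about 42 by 32 mm and 9 mm thick, 18 g, lying flat on the board at the start within 60 mm (x) and 60 mm (y) of its middle. Origin: centre of its underside.
- paper_roll: Bystander: roll of paper standing on end, 104 mm across, 100 mm high. Origin: centre of its underside.
- drink_can: Bystander: drink can standing up, 66 mm across, 120 mm high. Origin: centre of its underside.
- pen_cup: Bystander: dark metal pen cup with pens, 76 mm across, 95 mm high (155 with the pens). Origin: centre of its underside.
Mind the look-alikes: they are no part of the job. Leave any black or purple look-alike of the shard3 alone.

How it is judged:
By the outcome, as a careful person would: the job done as asked, in the order asked, and still so for the second after the job is handed in, with the robot touching nothing.
It also fails if it takes over 61 s, if anything falls off the work surface, if the arm or the gripper's body presses on something with over 40 N, if the wrist force passes 120 N, or if a joint passes its speed limit or range.

## Working session

There is one attempt and no reset: what is moved stays moved. The work goes in short steps, Python scripts to look and compute and a tool call to move; the robot and the scene stay as the last step left them, time stands still between calls to the robot, and variables do not carry over. Pictures are saved under pics/ and viewed, at most 10 in all, crops included, and the job is handed in when it is done.

Besides the shell and the picture viewer there is one more tool, called after "Call:" as a command line: name --argument value ..., lists and objects as JSON in quotes. apply_moves: Moves the arm, as the interface text tells. Scaled input: -1 to 1 covers 0.05 m each way for a shift and 6 degrees each way for a turn. Its arguments: {"type":"object","properties":{"fingers":{"type":"array","items":{"type":"number"}},"travel":{"type":"array","items":{"type":"array","items":{"type":"number"}}},"rotation":{"type":"array","items":{"type":"array","items":{"type":"number"}}},"newtons":{"type":"number"}},"required":["fingers","travel","rotation"]}

```bash
mkdir -p pics; python3 - <<'E'
from workcell import *
import cv2,numpy as np
s=read_state(); print(s)
for c in ["scene","top"]:
    d=read_camera(c); cv2.imwrite(f"pics/{c}0.png",d["image"][:,:,::-1])
    print(c,d["fx"],d["fy"],d["cx"],d["cy"],d["k1"],np.round(d["extrinsics"],4).tolist())
    for n in ["board","trough","scraper","holder","slot","shard0","paper_roll","drink_can","pen_cup"]:
        print(n,[(round(t["p"],2),np.round(t["location"],1).tolist()) for t in tip_of(c,n)][:9])
E
```

```text
{'time': 0.0, 'q': array([ 1.06811748e+00,  2.64770981e-01,  1.60536593e+00,  2.21706504e-05,
        1.27372149e+00, -3.68991468e-02]), 'joint_vel': array([-1.93868407e-03, -2.96465324e-04,  6.34918286e-04,  4.18085422e-05,
       -8.22489875e-04, -3.83730874e-05]), 'joint_torque': array([-1.89577531e-04, -5.15111482e+01, -3.67316329e+01,  3.37115296e-05,
        1.30880196e-02, -2.03004385e-05]), 'tool_pos': array([0.3027697 , 0.60240497, 0.20605445]), 'tcp_rot': array([-0.7249146 , -3.05616905,  0.00342074]), 'wrist_force': array([0.2472679 , 0.25713771, 0.69484979]), 'torque': array([-0.06819824,  0.00161767, -0.01250742]), 'grip_force': 0.0, 'width': 1.0024265728004296}
scene 425.15316048223946 425.15316048223946 257.7079585518003 189.3806514675509 -0.08569475460132601 [[0.4325, 0.9016, 0.0101, -0.2837], [0.7649, -0.361, -0.5334, -0.4274], [-0.4773, 0.2385, -0.8458, 1.5089], [0.0, 0.0, 0.0, 1.0]]
board [(0.33, [236.5, 161.7])]
trough [(0.98, [237.0, 164.1])]
scraper []
holder [(0.77, [144.1, 211.4])]
slot [(0.88, [142.8, 218.3]), (0.59, [253.7, 195.1])]
shard0 [(0.7, [240.2, 186
[... 463 characters left out ...]
8.1924447244578 191.91538525963486 0.001165089761227275 [[0.0917, -0.9958, -0.0035, -0.0518], [-0.9744, -0.089, -0.2064, 0.6172], [0.2052, 0.0223, -0.9785, 0.8011], [0.0, 0.0, 0.0, 1.0]]
board [(0.84, [255.2, 201.5]), (0.72, [149.0, 154.3])]
trough [(0.62, [244.3, 270.9]), (0.48, [393.4, 244.1]), (0.16, [252.9, 200.3])]
scraper [(0.91, [394.6, 243.4])]
holder [(0.84, [386.4, 252.4])]
slot [(0.72, [392.2, 240.7])]
shard0 [(0.72, [269.2, 221.3]), (0.66, [256.2, 199.3]), (0.65, [321.9, 208.9]), (0.64, [267.6, 185.4]), (0.64, [267.0, 136.6]), (0.63, [249.6, 188.5]), (0.56, [311.8, 144.0]), (0.47, [235.3, 134.7]), (0.46, [238.8, 218.6])]
paper_roll [(0.64, [131.9, 234.3])]
drink_can []
pen_cup []
```

```bash
python3 - <<'E'
import cv2
for c in ["scene","top"]:
    cv2.imwrite(f"pics/{c}0b.png",cv2.resize(cv2.imread(f"pics/{c}0.png"),(800,600),interpolation=cv2.INTER_CUBIC))
E
```

```text
(no output)
```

View pics/scene0b.png

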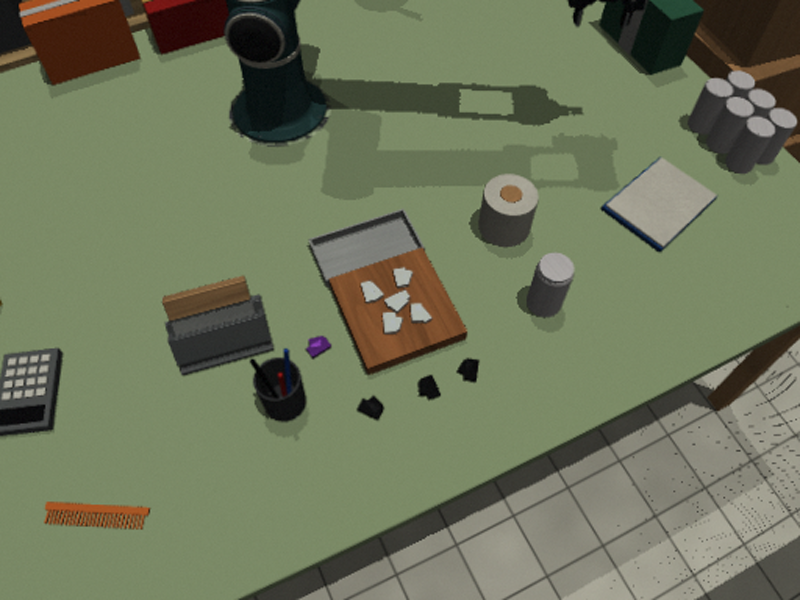

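View pics/top0b.png

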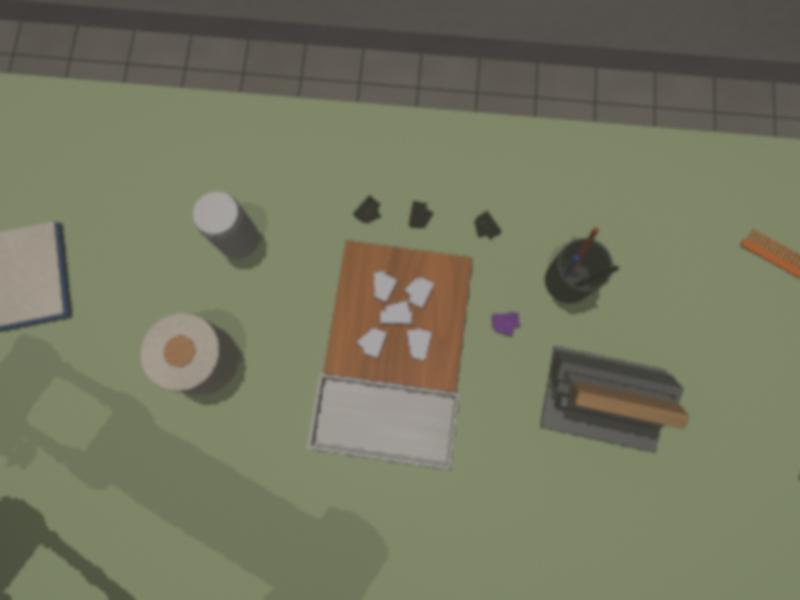

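```bash
cat > h.py <<'E'
import numpy as np,cv2
from scipy.spatial.transform import Rotation as R
from scipy.optimize import minimize
import pickle
def cams(names=("scene","top"),fresh=True):
    from workcell import read_camera
    return {n:read_camera(n) for n in names}
def proj(d,P):
    P=np.atleast_2d(P); E=np.array(d["extrinsics"]); c=P@E[:3,:3].T+E[:3,3]
    s=c[:,:2]/c[:,2:]; s=s*(1+d["k1"]*(s**2).sum(1,keepdims=True))
    return s*[d["fx"],d["fy"]]+[d["cx"],d["cy"]]
def ray(d,uv):
    t=(np.atleast_2d(uv)-[d["cx"],d["cy"]])/[d["fx"],d["fy"]]; s=t.copy()
    for _ in range(10): s=t/(1+d["k1"]*(s**2).sum(1,keepdims=True))
    E=np.array(d["extrinsics"]); return -E[:3,:3].T@E[:3,3],np.c_[s,np.ones(len(s))]@E[:3,:3]
def plane(d,uv,z):
    o,r=ray(d,uv); return o+r*((z-o[2])/r[:,2:])
def box(lo,hi): return np.array([[x,y,z] for x in(lo[0],hi[0]) for y in(lo[1],hi[1]) for z in(lo[2],hi[2])])
def pose(x,y,yaw,z=0): 
    T=np.eye(4);T[:3,:3]=R.from_euler('z',yaw).as_matrix();T[:3,3]=[x,y,z];return T
def tf(T,P): return P@T[:3,:3].T+T[:3,3]
def sil(d,parts,sc=4):
    m=np.zeros((384*sc,512*sc),np.uint8)
    for P in parts: cv2.fillConvexPoly(m,cv2.convexHull(np.round((proj(d,P)+.5)*sc).astype(np.int32)),1)
    return cv2.resize(m.astype(np.float32),(512,384),interpolation=cv2.INTER_AREA)
def fit(ims,masks,parts_fn,x0,step):
    def cost(x): return sum(np.abs(sil(ims[n],parts_fn(x))-masks[n]).sum()/masks[n].sum() for n in masks)
    r=None
    for k in range(3):
        st=np.array(x0)+np.vstack([np.zeros(len(x0)),np.diag(np.array(step)/2**k)])
        r=minimize(cost,x0,method="Nelder-Mead",options=dict(initial_simplex=st,xatol=1e-5,fatol=1e-5)); x0=r.x
    return r.x,r.fun
SL=np.eye(4);SL[:3,:3]=R.from_euler('y',-27,degrees=True).as_matrix();SL[:3,3]=[.03,0,.028]
E
cat > loc.py <<'E'
from h import *; from workcell import *
ims=cams()
reg={}
for c in ims:
    for n in ["board","holder","scraper","paper_roll","drink_can","pen_cup"]:
        r=regions_of(c,n); print(c,n,[(round(t["p"],2),t["bbox"]) for t in r][:3])
        if r: reg[c,n]=r[0]["mask"]
hsv={c:cv2.cvtColor(ims[c]["image"],cv2.COLOR_RGB2HSV) for c in ims}
brown={c:((hsv[c][...,0]<18)&(hsv[c][...,1]>70)).astype(np.uint8) for c in ims}
def comp(m,pt):
    n,l=cv2.connectedComponents(cv2.morphologyEx(m,cv2.MORPH_CLOSE,np.ones((3,3),np.uint8)));return (l==l[pt[1],pt[0]]).astype(np.float32)
g={"scene":comp(brown["scene"],(130,191)),"top":comp(brown["top"],(404,260))}
print("grip px",{c:g[c].sum() for c in g})
b=box([-.01,-.07,.07],[.01,.07,.11])
h0=plane(ims["top"],[[394,252]],.05)[0]
T=lambda x:pose(*x)@SL
x,f=fit(ims,g,lambda x:[tf(T(x),b)],[h0[0],h0[1],-.1],[.02,.02,.1]); print("holder from grip",x,f)
# board
bm={}
for c,pt in(("scene",(250,220)),("top",(240,215))):
    m=brown[c]|((ims[c]["image"].min(2)>120).astype(np.uint8)); 
    cc=comp(brown[c],pt); ct,_=cv2.findContours(cc.astype(np.uint8),0,2); z=np.zeros_like(cc,np.uint8); cv2.drawContours(z,ct,-1,1,-1); bm[c]=z.astype(np.float32)
bb=box([-.1,-.095,0],[.1,.095,.03]); b0=plane(ims["top"],[[255,201]],.03)[0]
xb,f=fit(ims,bm,lambda x:[tf(pose(*x),bb)],[b0[0],b0[1],-.1],[.02,.02,.1]); print("board",xb,f)
# holder
hp=[box([-.06,-.083,0],[.06,.083,.01])]
S=np.vstack([box([-.018,-.083,-.015],[-.006,.083,.058]),box([.006,-.083,-.015],[.018,.083,.040])])
def hparts(x): return [tf(pose(*x),hp[0]),tf(T(x),S),tf(T(x),b)]
hm={c:np.maximum(reg[c,"holder"].astype(np.float32),g[c]) for c in ims if (c,"holder") in reg}
xh,f=fit(ims,hm,hparts,x,[.01,.01,.05]); print("holder sil",xh,f)
sh={}
for c in ims:
    w=((hsv[c][...,1]<60)&(hsv[c][...,2]>110)).astype(np.uint8)
    n,l,st,ce=cv2.connectedComponentsWithStats(w)
    P=[]
    for i in range(1,n):
        q=(plane(ims[c],[ce[i]],.039)[0]-[xb[0],xb[1],0])@pose(0,0,xb[2])[:3,:3]
        if st[i,4]>10 and abs(q[0])<.095 and abs(q[1])<.09:
            e=(plane(ims[c],np.argwhere(l==i)[:,::-1],.036)-[xb[0],xb[1],0])@pose(0,0,xb[2])[:3,:3]
            P.append((int(st[i,4]),np.round([*e.min(0)[:2],*e.max(0)[:2]],3).tolist()))
    print(c,"shards board frame minx,miny,maxx,maxy",P)
for n,hh in(("paper_roll",.1),("drink_can",.12),("pen_cup",.0)):
    for c in ims:
        print(n,c,[np.round(plane(ims[c],[t["location"]],0)[0],3)[:2].tolist() for t in tip_of(c,n)[:2]])
for c in ims:
    o=ims[c]["image"][:,:,::-1].copy()
    for P,col in((tf(T(xh),b),(0,0,255)),(tf(pose(*xb),bb),(255,0,0)),(tf(pose(*xh),hp[0]),(0,255,255)),(tf(T(x),b),(255,255,0)),(tf(T(xh),S),(255,0,255))):
        cv2.polylines(o,[cv2.convexHull(np.round(proj(ims[c],P)).astype(np.int32))],True,col,1)
    u=o[130:290,90:410] if c=="scene" else o[140:310,200:460]
    cv2.imwrite(f"pics/fit_{c}.png",cv2.resize(u,None,fx=2.5,fy=2.5) if c=="scene" else cv2.resize(u,None,fx=3,fy=3))
pickle.dump((x,xb,xh),open("loc.pkl","wb"))
E
python3 loc.py
```

```text
scene board [(0.65, [196.4, 132.8, 99.9, 104.0])]
scene holder []
scene scraper []
scene paper_roll [(0.74, [309.1, 110.1, 34.5, 47.1])]
scene drink_can [(0.85, [337.5, 162.7, 33.2, 37.9])]
scene pen_cup [(0.75, [160.4, 230.5, 35.5, 39.4])]
top board [(0.83, [199.5, 152.1, 102.0, 146.7])]
top holder [(0.7, [348.3, 224.0, 88.5, 65.9])]
top scraper [(0.76, [362.9, 239.2, 78.1, 37.0])]
top paper_roll [(0.7, [89.9, 199.7, 63.1, 53.1])]
top drink_can [(0.55, [122.6, 121.7, 43.5, 41.0])]
top pen_cup []
grip px {'scene': np.float32(837.0), 'top': np.float32(1076.0)}
holder from grip [ 0.51134799 -0.29331182 -0.12584671] 0.2991310954093933
board [ 0.60095098  0.011361   -0.04229641] 1.0000433921813965
holder sil [ 0.51603422 -0.2942089  -0.1372522 ] 0.186001718044281
scene shards board frame minx,miny,maxx,maxy [(102, [-0.066, 0.016, -0.027, 0.051]), (120, [-0.06, -0.049, -0.019, -0.016]), (119, [-0.015, -0.017, 0.017, 0.027]), (110, [0.017, 0.012, 0.058, 0.044]), (125, [0.014, -0.042, 0.055, -0.006])]
top shards board frame minx,miny,maxx,maxy [(140624, [-0.419, -0.57, 0.354, 0.67]), (210, [0.02, 0.01, 0.062, 0.044]), (495, [-0.014, -0.044, 0.06, 0.026]), (238, [-0.062, 0.014, -0.021, 0.052]), (247, [-0.058, -0.05, -0.013, -0.017])]
paper_roll scene [[0.524, 0.299], [0.524, -0.304]]
paper_roll top [[0.517, 0.286]]
drink_can scene []
drink_can top [[0.709, 0.274], [0.449, 0.018]]
pen_cup scene [[0.69, -0.244]]
pen_cup top [[0.691, -0.235], [0.542, -0.316]]
```

View pics/fit_top.png

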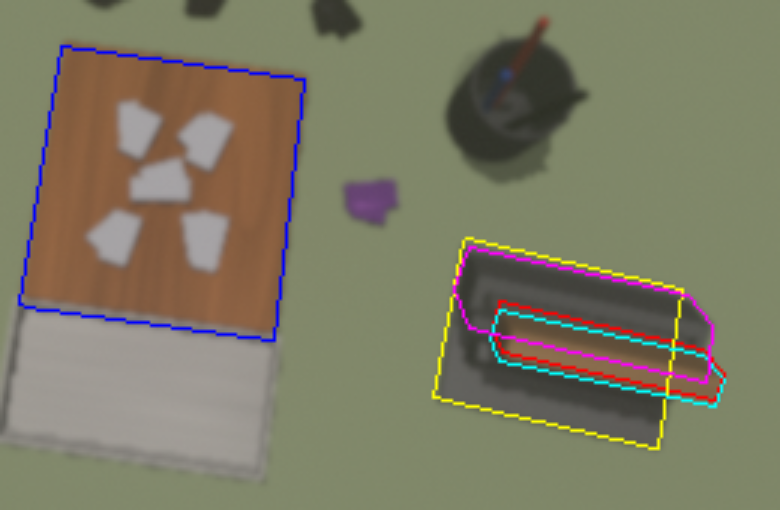

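View pics/fit_scene.png

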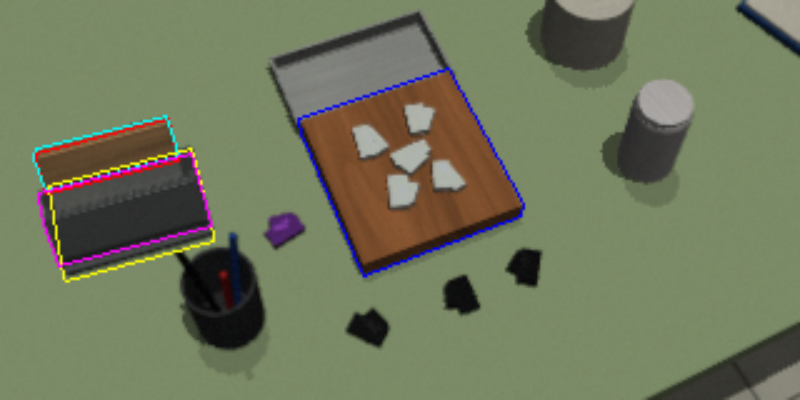

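```bash
python3 - <<'E'
import cv2,numpy as np
a=cv2.imread("pics/scene0.png")[170:245,95:180]; b=cv2.imread("pics/top0.png")[218:293,342:442]
f=lambda u:cv2.convertScaleAbs(cv2.resize(u,(400*u.shape[1]//100,300),interpolation=cv2.INTER_CUBIC),alpha=1.7)
cv2.imwrite("pics/raw.png",np.hstack([f(a),f(b)]))
E
```

```text
(no output)
```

View pics/raw.png

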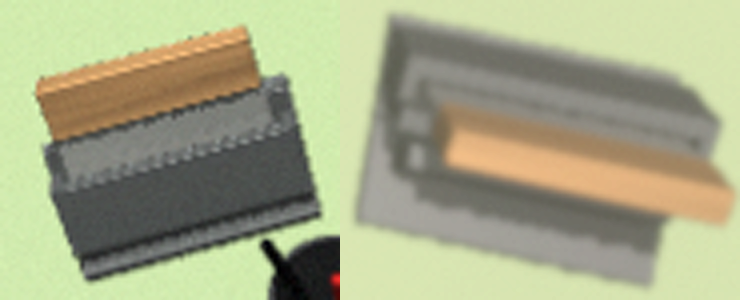

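```bash
cat > fit2.py <<'E'
from h import *; from scipy.optimize import least_squares
from workcell import *
ims=cams()
S=lambda u:np.array(u)/4+[95,170]-.4
Tp=lambda u:(np.array(u)-[340,0])/4+[342,218]-.4
H=[("scene",S([88,281]),[.06,-.083,0]),("scene",S([321,214]),[.06,.083,0]),("top",Tp([358,222]),[-.06,.083,.005]),("top",Tp([650,286]),[-.06,-.083,.005])]
G=[("scene",S([38,85]),[-.01,-.07,.11]),("scene",S([246,28]),[-.01,.07,.11]),("scene",S([52,140]),[.01,-.07,.07]),("scene",S([261,88]),[.01,.07,.07]),
("top",Tp([445,168]),[-.01,.07,.11]),("top",Tp([725,224]),[-.01,-.07,.11]),("top",Tp([440,103]),[.01,.07,.07])]
def res(p,what):
    T=pose(*p[:3]); r=[]
    if 'h' in what: r+=[proj(ims[c],tf(T,np.array([P])))[0]-u for c,u,P in H]
    if 'g' in what:
        D=np.eye(4); D[:3,3]=[p[5] if len(p)>5 else 0,p[3],p[4]]
        r+=[proj(ims[c],tf(T@SL@D,np.array([P])))[0]-u for c,u,P in G]
    return np.ravel(r)
for w,x0 in(("h",[.512,-.294,-.13]),("g",[.512,-.294,-.13,0,0]),("hg",[.512,-.294,-.13,0,0,0])):
    f=(lambda p:res(np.r_[p,0,0][:5] if w!='hg' else p,w)) if w!='g' else (lambda p:res(np.r_[p[:3],0,0],w))
    n=3 if w in'hg' and w!='hg' else 6
    s=least_squares(f,x0[:n]); print(w,np.round(s.x,4)); print(np.round(s.fun.reshape(-1,2),1).tolist())
E
python3 fit2.py
```

```text
h [ 0.5127 -0.2943 -0.116 ]
[[-0.2, 1.3], [0.5, 1.0], [-0.9, 0.9], [0.2, 0.7]]
g [ 0.5123 -0.2946 -0.1143]
[[-1.0, -0.7], [-0.4, -0.9], [0.5, 2.0], [0.5, 0.4], [-0.8, 0.0], [0.6, 1.0], [-0.3, -0.7]]
hg [ 5.127e-01 -2.942e-01 -1.151e-01 -4.000e-04  5.000e-04 -2.000e-04]
[[-0.2, 1.4], [0.5, 1.0], [-0.9, 0.9], [0.2, 0.7], [-1.0, -0.8], [-0.4, -0.9], [0.4, 1.9], [0.5, 0.3], [-0.8, -0.0], [0.6, 0.9], [-0.3, -0.7]]
```

```bash
cat > plan.py <<'E'
from h import *; import json
from workcell import read_state
Hd=pose(.5126,-.2943,-.115); SLW=Hd@SL
Bd=pose(.6010,.0114,-.0423)
FX=np.array([[0,1,0],[1,0,0],[0,0,-1.]])  # tool X=slot y, Y=slot x, Z=-slot z
def at(F,p,Rl=np.eye(3)):   # scraper-frame style target: TCP at p in frame F
    T=np.eye(4);T[:3,:3]=F[:3,:3]@Rl@FX;T[:3,3]=tf(F,np.array([p]))[0];return T
def cur():
    s=read_state();T=np.eye(4);T[:3,:3]=R.from_rotvec(s["tcp_rot"]).as_matrix();T[:3,3]=s["tool_pos"];return T,s
def plan(segs,fing,start=None):
    T,s=cur() if start is None else (start,None)
    if s: print("t",round(s["time"],2),"pos",np.round(s["tool_pos"],4),"F",np.round(s["wrist_force"],1),"w",round(s["width"],3),"q",np.round(s["q"],2))
    tr,ro=[],[]
    for G,n in segs:
        for k in range(n,0,-1):
            dp=T[:3,:3].T@(G[:3,3]-T[:3,3])/k/.05
            dr=np.degrees(R.from_matrix(T[:3,:3].T@G[:3,:3]).as_rotvec())/k/6
            dp,dr=np.round(dp,2)+0.,np.round(dr,2)+0.
            if max(abs(dp).max(),abs(dr).max(),np.linalg.norm(dp))>1: print("TOO BIG",dp,dr)
            tr.append(dp.tolist());ro.append(dr.tolist())
            T=T.copy();T[:3,3]+=T[:3,:3]@dp*.05;T[:3,:3]=T[:3,:3]@R.from_rotvec(np.radians(dr*6)).as_matrix()
    for i in range(0,len(tr),12): print(json.dumps(tr[i:i+12]).replace(" ",""),"\n",json.dumps(ro[i:i+12]).replace(" ",""))
    return T
E
python3 - <<'E'
from plan import *
pre=at(SLW,[0,0,.155]); T0,_=cur()
print(np.round(pre,3).tolist())
mid=pre.copy(); mid[:3,3]=[.45,.15,.30]
mid[:3,:3]=T0[:3,:3]@R.from_rotvec(R.from_matrix(T0[:3,:3].T@pre[:3,:3]).as_rotvec()/2).as_matrix()
plan([(mid,12),(pre,12)],1)
E
```

```text
[[0.115, 0.885, 0.451, 0.472], [0.993, -0.102, -0.052, -0.29], [0.0, 0.454, -0.891, 0.166], [0.0, 0.0, 0.0, 1.0]]
t 2.1 pos [0.3032 0.6031 0.2074] F [-0.3  0.3 -0.7] w 1.002 q [ 1.07  0.26  1.6  -0.    1.27 -0.04]
[[-0.56,-0.56,-0.15],[-0.59,-0.53,-0.16],[-0.61,-0.5,-0.16],[-0.64,-0.47,-0.16],[-0.67,-0.43,-0.16],[-0.69,-0.4,-0.16],[-0.71,-0.36,-0.16],[-0.73,-0.32,-0.15],[-0.74,-0.28,-0.15],[-0.76,-0.24,-0.14],[-0.77,-0.2,-0.14],[-0.78,-0.16,-0.14]] 
 [[-0.16,-0.11,0.48],[-0.16,-0.11,0.48],[-0.16,-0.11,0.48],[-0.17,-0.12,0.47],[-0.16,-0.11,0.48],[-0.17,-0.12,0.47],[-0.16,-0.11,0.48],[-0.17,-0.12,0.47],[-0.16,-0.11,0.48],[-0.17,-0.12,0.47],[-0.16,-0.11,0.48],[-0.17,-0.12,0.47]]
[[-0.64,-0.37,0.19],[-0.66,-0.34,0.19],[-0.67,-0.31,0.2],[-0.69,-0.28,0.2],[-0.7,-0.25,0.2],[-0.71,-0.22,0.21],[-0.71,-0.18,0.21],[-0.72,-0.15,0.22],[-0.72,-0.12,0.22],[-0.73,-0.09,0.23],[-0.73,-0.06,0.23],[-0.72,-0.02,0.25]] 
 [[-0.16,-0.11,0.48],[-0.16,-0.11,0.48],[-0.16,-0.11,0.48],[-0.16,-0.12,0.47],[-0.16,-0.11,0.48],[-0.17,-0.11,0.47],[-0.17,-0.12,0.48],[-0.16,-0.12,0.47],[-0.16,-0.11,0.48],[-0.17,-0.11,0.47],[-0.16,-0.12,0.48],[-0.17,-0.11,0.47]]
```

Call:
apply_moves --fingers '[1, 1, 1, 1, 1, 1, 1, 1, 1, 1, 1, 1]' --travel '[[-0.56, -0.56, -0.15], [-0.59, -0.53, -0.16], [-0.61, -0.5, -0.16], [-0.64, -0.47, -0.16], [-0.67, -0.43, -0.16], [-0.69, -0.4, -0.16], [-0.71, -0.36, -0.16], [-0.73, -0.32, -0.15], [-0.74, -0.28, -0.15], [-0.76, -0.24, -0.14], [-0.77, -0.2, -0.14], [-0.78, -0.16, -0.14]]' --rotation '[[-0.16, -0.11, 0.48], [-0.16, -0.11, 0.48], [-0.16, -0.11, 0.48], [-0.17, -0.12, 0.47], [-0.16, -0.11, 0.48], [-0.17, -0.12, 0.47], [-0.16, -0.11, 0.48], [-0.17, -0.12, 0.47], [-0.16, -0.11, 0.48], [-0.17, -0.12, 0.47], [-0.16, -0.11, 0.48], [-0.17, -0.12, 0.47]]'

```text
time: 3.3
tool_pos: [0.45, 0.1482, 0.3008]
tcp_rot: [1.5, 2.535, 0.245]
wrist_force: [0.6, -0.7, 0.3]
width: 1.002
grip_force: 0.0
```

Call:
apply_moves --fingers '[1, 1, 1, 1, 1, 1, 1, 1, 1, 1, 1, 1]' --travel '[[-0.64, -0.37, 0.19], [-0.66, -0.34, 0.19], [-0.67, -0.31, 0.2], [-0.69, -0.28, 0.2], [-0.7, -0.25, 0.2], [-0.71, -0.22, 0.21], [-0.71, -0.18, 0.21], [-0.72, -0.15, 0.22], [-0.72, -0.12, 0.22], [-0.73, -0.09, 0.23], [-0.73, -0.06, 0.23], [-0.72, -0.02, 0.25]]' --rotation '[[-0.16, -0.11, 0.48], [-0.16, -0.11, 0.48], [-0.16, -0.11, 0.48], [-0.16, -0.12, 0.47], [-0.16, -0.11, 0.48], [-0.17, -0.11, 0.47], [-0.17, -0.12, 0.48], [-0.16, -0.12, 0.47], [-0.16, -0.11, 0.48], [-0.17, -0.11, 0.47], [-0.16, -0.12, 0.48], [-0.17, -0.11, 0.47]]'

```text
time: 4.5
tool_pos: [0.4724, -0.2916, 0.1662]
tcp_rot: [2.059, 1.83, 0.441]
wrist_force: [0.7, -0.3, 0.9]
width: 1.001
grip_force: 0.0
```

```bash
python3 - <<'E'
from plan import *
g=at(SLW,[0,0,.074]); T,_=cur()
L=np.linalg.inv(at(SLW,[0,0,.155]))@T; print(np.round(L[:3,3],4),np.degrees(R.from_matrix(L[:3,:3]).as_rotvec()))
plan([(at(SLW,[0,0,.155]),2),(g,6)],1)
E
```

```text
[-0.002   0.0002  0.    ] [-0.08356284 -0.05913894  0.12237575]
t 4.5 pos [ 0.4724 -0.2916  0.1662] F [ 0.7 -0.3  0.9] w 1.001 q [-0.79 -0.19  2.23  0.42  0.77 -0.93]
[[0.02,0.0,0.0],[0.02,0.0,0.0],[0.0,0.0,0.27],[0.0,0.0,0.27],[0.0,0.0,0.27],[0.0,0.0,0.27],[0.0,0.0,0.27],[0.0,0.0,0.27]] 
 [[0.01,0.0,-0.01],[0.0,0.01,-0.01],[0.0,0.0,0.0],[0.0,0.0,0.0],[0.0,0.0,0.0],[0.0,0.0,0.0],[0.0,0.0,0.0],[0.0,0.0,0.0]]
```

Call:
apply_moves --fingers '[1, 1, 1, 1, 1, 1, 1, 1]' --travel '[[0.02, 0, 0], [0, 0, 0], [0, 0, 0.27], [0, 0, 0.27], [0, 0, 0.27], [0, 0, 0.27], [0, 0, 0.27], [0, 0, 0.27]]' --rotation '[[0, 0, 0], [0, 0, 0], [0, 0, 0], [0, 0, 0], [0, 0, 0], [0, 0, 0], [0, 0, 0], [0, 0, 0]]'

```text
time: 5.3
tool_pos: [0.5098, -0.2925, 0.0924]
tcp_rot: [2.058, 1.835, 0.441]
wrist_force: [-0.2, 0.8, 0.7]
width: 0.999
grip_force: 0.0
```

Call:
apply_moves --fingers '[0, 0, 0, 0, 0, 0, 0, 0, 0, 0]' --travel '[[0, 0, 0], [0, 0, 0], [0, 0, 0], [0, 0, 0], [0, 0, 0], [0, 0, 0], [0, 0, 0], [0, 0, 0], [0, 0, 0], [0, 0, 0]]' --rotation '[[0, 0, 0], [0, 0, 0], [0, 0, 0], [0, 0, 0], [0, 0, 0], [0, 0, 0], [0, 0, 0], [0, 0, 0], [0, 0, 0], [0, 0, 0]]' --newtons 80

```text
time: 6.3
tool_pos: [0.5091, -0.2933, 0.0949]
tcp_rot: [2.057, 1.834, 0.441]
wrist_force: [-4.9, 0.4, 5.4]
width: 0.205
grip_force: 78.5
```

```bash
python3 - <<'E'
from plan import *
T,s=cur(); L=np.linalg.inv(at(SLW,[0,0,0]))@T
print("grasp in slot axes (x,y,z)",L[1,3],L[0,3],-L[2,3],np.degrees(R.from_matrix(L[:3,:3]).as_rotvec()))
pickle.dump(T,open("grasp.pkl","wb"))
up=T.copy(); up[:3,3]-=.1*T[:3,2]
E=plan([(up,8)],0)
hi=at(Bd,[.082,0,.03+.075+.09]); mid=hi.copy(); mid[:3,3]=[.50,-.15,.26]
mid[:3,:3]=E[:3,:3]@R.from_rotvec(R.from_matrix(E[:3,:3].T@hi[:3,:3]).as_rotvec()*.5).as_matrix()
plan([(mid,6),(hi,6)],0,E)
E
```

```text
grasp in slot axes (x,y,z) 0.0003997189965737613 0.0006024934637999801 0.07483072530374887 [-0.03253702 -0.00750885 -0.01242538]
t 6.3 pos [ 0.5091 -0.2933  0.0949] F [-4.9  0.4  5.4] w 0.205 q [-0.73 -0.03  2.24  0.49  0.6  -0.98]
[[0.0,0.0,-0.25],[0.0,0.0,-0.25],[0.0,0.0,-0.25],[0.0,0.0,-0.25],[0.0,0.0,-0.25],[0.0,0.0,-0.25],[0.0,0.0,-0.25],[0.0,0.0,-0.25]] 
 [[0.0,0.0,0.0],[0.0,0.0,0.0],[0.0,0.0,0.0],[0.0,0.0,0.0],[0.0,0.0,0.0],[0.0,0.0,0.0],[0.0,0.0,0.0],[0.0,0.0,0.0]]
[[0.47,0.17,-0.2],[0.47,0.17,-0.2],[0.47,0.17,-0.21],[0.47,0.16,-0.21],[0.47,0.15,-0.22],[0.46,0.15,-0.22],[0.57,0.5,0.34],[0.57,0.52,0.32],[0.57,0.53,0.3],[0.56,0.55,0.28],[0.56,0.56,0.26],[0.56,0.58,0.24]] 
 [[0.38,0.01,-0.06],[0.37,0.01,-0.06],[0.38,0.02,-0.06],[0.37,0.01,-0.05],[0.38,0.02,-0.06],[0.37,0.01,-0.05],[0.38,0.01,-0.06],[0.37,0.02,-0.06],[0.38,0.01,-0.06],[0.37,0.02,-0.05],[0.38,0.01,-0.06],[0.37,0.02,-0.05]]
```

Call:
apply_moves --fingers '[0, 0, 0, 0, 0, 0, 0, 0]' --travel '[[0, 0, -0.25], [0, 0, -0.25], [0, 0, -0.25], [0, 0, -0.25], [0, 0, -0.25], [0, 0, -0.25], [0, 0, -0.25], [0, 0, -0.25]]' --rotation '[[0, 0, 0], [0, 0, 0], [0, 0, 0], [0, 0, 0], [0, 0, 0], [0, 0, 0], [0, 0, 0], [0, 0, 0]]'

```text
time: 7.1
tool_pos: [0.4634, -0.2875, 0.1837]
tcp_rot: [2.058, 1.835, 0.44]
wrist_force: [-0.9, 0.7, -4.2]
width: 0.207
grip_force: 79.6
```

Call:
apply_moves --fingers '[0, 0, 0, 0, 0, 0, 0, 0, 0, 0, 0, 0]' --travel '[[0.47, 0.17, -0.2], [0.47, 0.17, -0.2], [0.47, 0.17, -0.21], [0.47, 0.16, -0.21], [0.47, 0.15, -0.22], [0.46, 0.15, -0.22], [0.57, 0.5, 0.34], [0.57, 0.52, 0.32], [0.57, 0.53, 0.3], [0.56, 0.55, 0.28], [0.56, 0.56, 0.26], [0.56, 0.58, 0.24]]' --rotation '[[0.38, 0.01, -0.06], [0.37, 0.01, -0.06], [0.38, 0.02, -0.06], [0.37, 0.01, -0.05], [0.38, 0.02, -0.06], [0.37, 0.01, -0.05], [0.38, 0.01, -0.06], [0.37, 0.02, -0.06], [0.38, 0.01, -0.06], [0.37, 0.02, -0.05], [0.38, 0.01, -0.06], [0.37, 0.02, -0.05]]'

```text
time: 8.3
tool_pos: [0.6847, 0.0094, 0.1941]
tcp_rot: [-2.267, -2.173, -0.0]
wrist_force: [0.8, -1.6, -3.5]
width: 0.209
grip_force: 79.6
```

```bash
python3 - <<'E'
from plan import *
from workcell import *
dn=at(Bd,[.082,0,.03+.0748+.004])
plan([(dn,6)],0)
T,s=cur();F=T.copy();F[:3,:3]=T[:3,:3]@FX.T;F[:3,3]-=F[:3,2]*.0748
ims=cams()
for c in ims:
    o=cv2.resize(ims[c]["image"][:,:,::-1],None,fx=3,fy=3,interpolation=cv2.INTER_CUBIC)
    for P in(box([-.01,-.07,.07],[.01,.07,.11]),box([-.004,-.07,0],[.004,.07,.072])):
        cv2.polylines(o,[cv2.convexHull(np.round(proj(ims[c],tf(F,P))*3+1).astype(np.int32))],True,(0,255,255),1)
    u=o[360:760,540:940]; 
    if c=="top": u=o[340:740,600:1000]
    ims[c]["u"]=u
cv2.imwrite("pics/hold.png",np.hstack([ims["scene"]["u"],ims["top"]["u"]]))
E
```

```text
t 8.3 pos [0.6847 0.0094 0.1941] F [ 0.8 -1.6 -3.5] w 0.209 q [-0.02  0.29  1.59  0.    1.26  0.02]
[[-0.01,-0.01,0.28],[0.0,0.0,0.29],[-0.01,-0.01,0.28],[0.0,0.0,0.29],[-0.01,-0.01,0.28],[0.0,0.0,0.29]] 
 [[0.0,0.0,0.0],[0.0,0.0,0.0],[0.0,0.0,0.0],[0.0,0.0,0.0],[0.0,-0.01,0.0],[-0.01,0.0,0.0]]
```

View pics/hold.png

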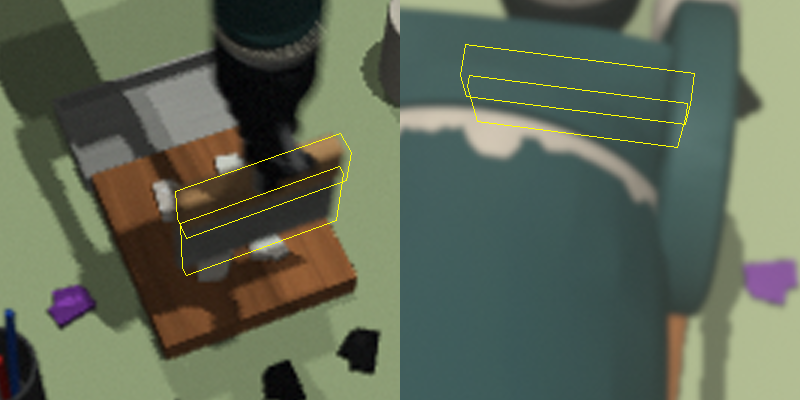

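Call:
apply_moves --fingers '[0, 0, 0, 0, 0, 0, 0]' --travel '[[0, 0, 0.28], [0, 0, 0.29], [0, 0, 0.28], [0, 0, 0.29], [0, 0, 0.28], [0, 0, 0.29], [0, 0, 0]]' --rotation '[[0, 0, 0], [0, 0, 0], [0, 0, 0], [0, 0, 0], [0, 0, 0], [0, 0, 0], [0, 0, 0]]'

```text
time: 9.1
tool_pos: [0.6812, 0.0079, 0.1056]
tcp_rot: [-2.266, -2.171, 0.004]
wrist_force: [-0.4, 0.6, -4.2]
width: 0.207
grip_force: 79.8
```

Call:
apply_moves --fingers '[0, 0, 0]' --travel '[[0, 0, 0.02], [0, 0, 0.02], [0, 0, 0]]' --rotation '[[0, 0, 0], [0, 0, 0], [0, 0, 0]]'

```text
time: 9.4
tool_pos: [0.6839, 0.0084, 0.1074]
tcp_rot: [2.268, 2.174, 0.002]
wrist_force: [-0.9, 0.5, -3.6]
width: 0.21
grip_force: 79.9
```

Call:
apply_moves --fingers '[0, 0, 0]' --travel '[[0, 0, 0.02], [0, 0, 0], [0, 0, 0]]' --rotation '[[0, 0, 0], [0, 0, 0], [0, 0, 0]]'

```text
time: 9.7
tool_pos: [0.6834, 0.0083, 0.1058]
tcp_rot: [-2.267, -2.174, -0.001]
wrist_force: [-0.6, 0.4, -3.8]
width: 0.206
grip_force: 79.9
```

Call:
apply_moves --fingers '[0, 0, 0]' --travel '[[0, 0, 0.02], [0, 0, 0], [0, 0, 0]]' --rotation '[[0, 0, 0], [0, 0, 0], [0, 0, 0]]'

```text
time: 10.0
tool_pos: [0.6835, 0.0082, 0.1048]
tcp_rot: [-2.267, -2.174, -0.001]
wrist_force: [0.3, 0.3, -2.4]
width: 0.207
grip_force: 80.1
```

Call:
apply_moves --fingers '[0, 0, 0, 0, 0, 0, 0, 0, 0, 0, 0, 0]' --travel '[[0, -0.1, 0], [0, -0.2, 0], [0, -0.2, 0], [0, -0.2, 0], [0, -0.2, 0], [0, -0.2, 0], [0, -0.2, 0], [0, -0.2, 0], [0, -0.2, 0], [0, -0.2, 0], [0, -0.2, 0], [0, 0, 0]]' --rotation '[[0, 0, 0], [0, 0, 0], [0, 0, 0], [0, 0, 0], [0, 0, 0], [0, 0, 0], [0, 0, 0], [0, 0, 0], [0, 0, 0], [0, 0, 0], [0, 0, 0], [0, 0, 0]]'

```text
time: 11.2
tool_pos: [0.5767, 0.0128, 0.1047]
tcp_rot: [-2.266, -2.173, 0.001]
wrist_force: [-0.7, 0.4, -3.5]
width: 0.206
grip_force: 80.0
```

```bash
python3 - <<'E'
from plan import *
T,s=cur();F=T.copy();F[:3,:3]=T[:3,:3]@FX.T;F[:3,3]-=F[:3,2]*.0748
print(np.round(tf(np.linalg.inv(Bd),F[:3,3][None]),4),s["wrist_force"])
d=cams(["scene"])["scene"]
cv2.imwrite("pics/mid.png",cv2.resize(d["image"][110:260,170:330,::-1],None,fx=3.5,fy=3.5,interpolation=cv2.INTER_CUBIC))
E
```

```text
[[-0.0244  0.0004  0.0299]] [-0.7219569   0.43211936 -3.51704209]
```

View pics/mid.png

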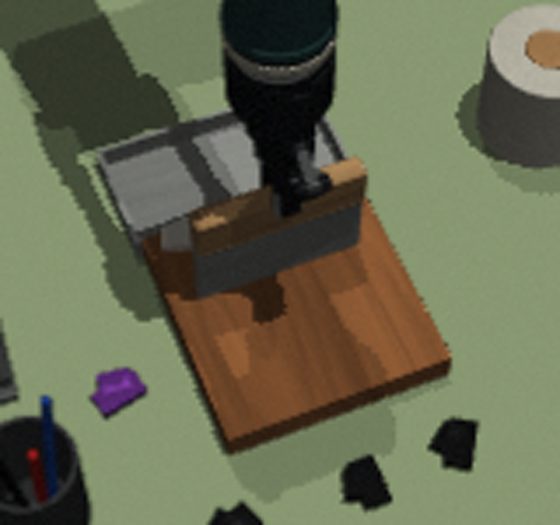

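Call:
apply_moves --fingers '[0, 0, 0, 0, 0, 0, 0, 0, 0, 0, 0, 0]' --travel '[[-0.02, -0.1, 0], [-0.02, -0.2, 0], [-0.02, -0.2, 0], [-0.02, -0.2, 0], [0, -0.2, 0], [0, -0.2, 0], [0, -0.2, 0], [0, -0.2, 0], [0, -0.2, 0], [0, -0.2, 0], [0, 0, 0], [0, 0, 0]]' --rotation '[[0, 0, 0], [0, 0, 0], [0, 0, 0], [0, 0, 0], [0, 0, 0], [0, 0, 0], [0, 0, 0], [0, 0, 0], [0, 0, 0], [0, 0, 0], [0, 0, 0], [0, 0, 0]]'

```text
time: 12.45
tool_pos: [0.4831, 0.0127, 0.1048]
tcp_rot: [-2.267, -2.174, -0.001]
wrist_force: [-0.3, -1.0, -4.5]
width: 0.206
grip_force: 80.0
```

```bash
python3 - <<'E'
from plan import *
T,s=cur();F=T.copy();F[:3,:3]=T[:3,:3]@FX.T;F[:3,3]-=F[:3,2]*.0748
print(np.round(tf(np.linalg.inv(Bd),F[:3,3][None]),4),s["wrist_force"])
up=T.copy(); up[2,3]=.26
side=up.copy(); side[:3,3]=[.46,-.24,.30]
E=plan([(up,5)],0); plan([(side,7)],0,E)
E
```

```text
[[-0.1179 -0.0036  0.03  ]] [-0.33820703 -1.04836059 -4.46033528]
t 12.45 pos [0.4831 0.0127 0.1048] F [-0.3 -1.  -4.5] w 0.206 q [-0.03 -0.01  2.11  0.    1.04  0.02]
[[0.0,0.0,-0.62],[0.0,0.0,-0.62],[0.0,0.0,-0.62],[0.0,0.0,-0.62],[0.0,0.0,-0.62]] 
 [[0.0,0.0,0.0],[0.0,0.0,0.0],[0.0,0.0,0.0],[0.0,0.0,0.0],[0.0,0.0,0.0]]
[[-0.72,-0.04,-0.12],[-0.72,-0.03,-0.11],[-0.73,-0.04,-0.12],[-0.72,-0.03,-0.11],[-0.73,-0.04,-0.12],[-0.72,-0.03,-0.11],[-0.73,-0.04,-0.12]] 
 [[0.0,0.0,0.0],[0.0,0.0,0.0],[0.0,0.0,0.0],[0.0,0.0,0.0],[0.0,0.0,0.0],[0.0,0.0,0.0],[0.0,0.0,0.0]]
```

Call:
apply_moves --fingers '[0, 0, 0, 0, 0, 0, 0, 0, 0, 0, 0, 0]' --travel '[[0, 0, -0.62], [0, 0, -0.62], [0, 0, -0.62], [0, 0, -0.62], [0, 0, -0.62], [-0.72, -0.04, -0.12], [-0.72, -0.03, -0.11], [-0.73, -0.04, -0.12], [-0.72, -0.03, -0.11], [-0.73, -0.04, -0.12], [-0.72, -0.03, -0.11], [-0.73, -0.04, -0.12]]' --rotation '[[0, 0, 0], [0, 0, 0], [0, 0, 0], [0, 0, 0], [0, 0, 0], [0, 0, 0], [0, 0, 0], [0, 0, 0], [0, 0, 0], [0, 0, 0], [0, 0, 0], [0, 0, 0]]'

```text
time: 13.65
tool_pos: [0.4598, -0.2416, 0.2996]
tcp_rot: [-2.267, -2.173, -0.001]
wrist_force: [0.6, -0.0, -3.8]
width: 0.207
grip_force: 79.9
```

```bash
python3 - <<'E'
from plan import *
im=cams()
f=lambda u:cv2.resize(u,(390,390),interpolation=cv2.INTER_CUBIC)
cv2.imwrite("pics/wiped.png",np.hstack([f(im["scene"]["image"][110:260,175:325,::-1]),f(im["top"]["image"][150:310,180:340,::-1])]))
E
```

```text
(no output)
```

View pics/wiped.png

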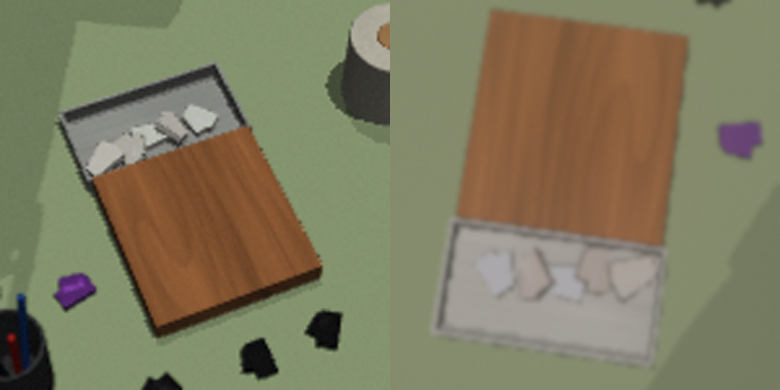

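```bash
cat > dr.py <<'E'
from plan import *
# rows executed since grasp
a=[([0,0,-.25],[0,0,0])]*8
tr=[[0.47,0.17,-0.2],[0.47,0.17,-0.2],[0.47,0.17,-0.21],[0.47,0.16,-0.21],[0.47,0.15,-0.22],[0.46,0.15,-0.22],[0.57,0.5,0.34],[0.57,0.52,0.32],[0.57,0.53,0.3],[0.56,0.55,0.28],[0.56,0.56,0.26],[0.56,0.58,0.24]]
ro=[[0.38,0.01,-0.06],[0.37,0.01,-0.06],[0.38,0.02,-0.06],[0.37,0.01,-0.05],[0.38,0.02,-0.06],[0.37,0.01,-0.05],[0.38,0.01,-0.06],[0.37,0.02,-0.06],[0.38,0.01,-0.06],[0.37,0.02,-0.05],[0.38,0.01,-0.06],[0.37,0.02,-0.05]]
a+=list(zip(tr,ro))
z=[0,0,0]
a+=[([0,0,v],z) for v in(.28,.29,.28,.29,.28,.29,.02,.02,.02,.02)]
a+=[([0,-2.1,0],z),([-.08,-1.9,0],z),([0,0,-3.1],z)]+[([-.72,-.04,-.12],z),([-.72,-.03,-.11],z),([-.73,-.04,-.12],z)]+[([-.72,-.03,-.11],z),([-.73,-.04,-.12],z)]*2
def integ(T,a):
    for t,r in a:
        T=T.copy();T[:3,3]+=T[:3,:3]@np.array(t)*.05;T[:3,:3]=T[:3,:3]@R.from_rotvec(np.radians(np.array(r)*6.)).as_matrix()
    return T
D=integ(np.eye(4),a)   # grasp -> now, commanded
E
python3 - <<'E'
from dr import *
from workcell import read_camera
P=[];Q=[]
for i in range(6): read_camera("top"); T,s=cur(); P.append(T[:3,3]);Q.append(s["tcp_rot"]*(1 if s["tcp_rot"][0]>0 else -1))
P=np.array(P);print("avg",P.mean(0),P.std(0))
T[:3,3]=P.mean(0);T[:3,:3]=R.from_rotvec(np.mean(Q,0)).as_matrix()
G=T@np.linalg.inv(D)
for nm,X in(("DR grasp",G),("meas grasp",pickle.load(open("grasp.pkl","rb")))):
    L=np.linalg.inv(at(SLW,[0,0,0]))@X
    print(nm,"slot xyz",np.round([L[1,3],L[0,3],-L[2,3]],4),np.degrees(R.from_matrix(L[:3,:3]).as_rotvec()).round(2))
pickle.dump(G,open("G.pkl","wb"))
pre=G.copy();pre[:3,3]-=.09*G[:3,2]
plan([(pre,11)],0,T)
E
```

```text
avg [ 0.46004759 -0.24011967  0.29941387] [8.09510104e-05 1.15146428e-03 2.01464264e-04]
DR grasp slot xyz [0.0002 0.0006 0.0735] [-0.13 -0.09 -0.02]
meas grasp slot xyz [0.0004 0.0006 0.0748] [-0.03 -0.01 -0.01]
[[-0.09,0.02,0.23],[-0.09,0.01,0.23],[-0.09,0.0,0.23],[-0.08,-0.01,0.23],[-0.08,-0.02,0.23],[-0.09,-0.03,0.23],[-0.08,-0.04,0.23],[-0.08,-0.04,0.22],[-0.09,-0.05,0.22],[-0.08,-0.06,0.22],[-0.09,-0.08,0.22]] 
 [[-0.41,-0.02,0.06],[-0.41,-0.01,0.06],[-0.41,-0.02,0.06],[-0.41,-0.01,0.06],[-0.41,-0.02,0.06],[-0.41,-0.01,0.06],[-0.41,-0.02,0.06],[-0.41,-0.02,0.06],[-0.41,-0.01,0.07],[-0.41,-0.02,0.06],[-0.4,-0.01,0.07]]
```

Call:
apply_moves --fingers '[0, 0, 0, 0, 0, 0, 0, 0, 0, 0, 0, 0]' --travel '[[-0.09, 0.02, 0.23], [-0.09, 0.01, 0.23], [-0.09, 0, 0.23], [-0.08, -0.01, 0.23], [-0.08, -0.02, 0.23], [-0.09, -0.03, 0.23], [-0.08, -0.04, 0.23], [-0.08, -0.04, 0.22], [-0.09, -0.05, 0.22], [-0.08, -0.06, 0.22], [-0.09, -0.08, 0.22], [0, 0, 0]]' --rotation '[[-0.41, -0.02, 0.06], [-0.41, -0.01, 0.06], [-0.41, -0.02, 0.06], [-0.41, -0.01, 0.06], [-0.41, -0.02, 0.06], [-0.41, -0.01, 0.06], [-0.41, -0.02, 0.06], [-0.41, -0.02, 0.06], [-0.41, -0.01, 0.07], [-0.41, -0.02, 0.06], [-0.4, -0.01, 0.07], [0, 0, 0]]'

```text
time: 15.25
tool_pos: [0.4659, -0.2854, 0.1703]
tcp_rot: [2.063, 1.839, 0.441]
wrist_force: [-0.8, 0.8, -5.0]
width: 0.207
grip_force: 80.0
```

```bash
python3 - <<'E'
from dr import *
from workcell import read_camera
P=[];Q=[]
for i in range(6): read_camera("top"); T,s=cur(); P.append(T[:3,3]);Q.append(s["tcp_rot"]*(1 if s["tcp_rot"][0]>0 else -1))
T[:3,3]=np.mean(P,0);T[:3,:3]=R.from_rotvec(np.mean(Q,0)).as_matrix()
G=pickle.load(open("G.pkl","rb")); L=np.linalg.inv(G)@T
print("now rel. grasp (tool axes)",L[:3,3].round(4),np.degrees(R.from_matrix(L[:3,:3]).as_rotvec()).round(2))
E
```

```text
now rel. grasp (tool axes) [ 0.0007  0.0003 -0.0909] [ 0.17  0.15 -0.04]
```

Call:
apply_moves --fingers '[0, 0, 0, 0, 0, 0, 0, 0]' --travel '[[0, 0, 0.15], [0, 0, 0.15], [0, 0, 0.15], [0, 0, 0.15], [0, 0, 0.15], [0, 0, 0.15], [0, 0, 0.1], [0, 0, 0]]' --rotation '[[0, 0, 0], [0, 0, 0], [0, 0, 0], [0, 0, 0], [0, 0, 0], [0, 0, 0], [0, 0, 0], [0, 0, 0]]'

```text
time: 16.35
tool_pos: [0.4922, -0.2913, 0.1297]
tcp_rot: [2.058, 1.832, 0.442]
wrist_force: [6.5, 0.4, -3.2]
width: 0.209
grip_force: 79.1
```

Call:
apply_moves --fingers '[0, 0, 0, 0, 0, 0, 0]' --travel '[[0, 0, 0.15], [0, 0, 0.15], [0, 0, 0.1], [0, 0, 0.1], [0, 0, 0.1], [0, 0, 0.1], [0, 0, 0]]' --rotation '[[0, 0, 0], [0, 0, 0], [0, 0, 0], [0, 0, 0], [0, 0, 0], [0, 0, 0], [0, 0, 0]]'

```text
time: 17.05
tool_pos: [0.5075, -0.2928, 0.0982]
tcp_rot: [2.058, 1.833, 0.441]
wrist_force: [7.9, -0.9, -2.3]
width: 0.213
grip_force: 79.4
```

Call:
apply_moves --fingers '[0, 0, 0]' --travel '[[0, 0, 0.06], [0, 0, 0], [0, 0, 0]]' --rotation '[[0, 0, 0], [0, 0, 0], [0, 0, 0]]'

```text
time: 17.35
tool_pos: [0.5088, -0.2931, 0.0959]
tcp_rot: [2.058, 1.833, 0.441]
wrist_force: [7.4, -1.2, -1.5]
width: 0.21
grip_force: 79.6
```

Call:
apply_moves --fingers '[0, 0, 0]' --travel '[[0, 0, 0.04], [0, 0, 0], [0, 0, 0]]' --rotation '[[0, 0, 0], [0, 0, 0], [0, 0, 0]]'

```text
time: 17.65
tool_pos: [0.5098, -0.2925, 0.0955]
tcp_rot: [2.057, 1.834, 0.443]
wrist_force: [-1.1, 4.3, 11.8]
width: 0.201
grip_force: 81.5
```

Call:
apply_moves --fingers '[0, 0, 0]' --travel '[[0, 0, 0.02], [0, 0, 0], [0, 0, 0]]' --rotation '[[0, 0, 0], [0, 0, 0], [0, 0, 0]]'

```text
time: 17.95
tool_pos: [0.5103, -0.2925, 0.0957]
tcp_rot: [2.056, 1.835, 0.444]
wrist_force: [-7.6, 6.5, 19.8]
width: 0.208
grip_force: 82.9
```

Call:
apply_moves --fingers '[0.3, 0.5, 1, 1, 1, 1, 1, 1]' --travel '[[0, 0, -0.02], [0, 0, 0], [0, 0, 0], [0, 0, 0], [0, 0, 0], [0, 0, 0], [0, 0, 0], [0, 0, 0]]' --rotation '[[0, 0, 0], [0, 0, 0], [0, 0, 0], [0, 0, 0], [0, 0, 0], [0, 0, 0], [0, 0, 0], [0, 0, 0]]'

```text
time: 18.75
tool_pos: [0.5091, -0.2929, 0.094]
tcp_rot: [2.058, 1.834, 0.441]
wrist_force: [-0.3, 0.8, -0.1]
width: 1.0
grip_force: 0.0
```

Call:
apply_moves --fingers '[1, 1, 1, 1, 1, 1, 1, 1, 1, 1]' --travel '[[0, 0, -0.2], [0, 0, -0.3], [0, 0, -0.4], [0, 0, -0.4], [0, 0, -0.4], [0, 0, -0.6], [0, 0, -0.6], [0, 0, -0.6], [0, 0, -0.4], [0, 0, 0]]' --rotation '[[0, 0, 0], [0, 0, 0], [0, 0, 0], [0, 0, 0], [0, 0, 0], [0, 0, 0], [0, 0, 0], [0, 0, 0], [0, 0, 0], [0, 0, 0]]'

```text
time: 19.75
tool_pos: [0.4216, -0.2845, 0.2725]
tcp_rot: [2.052, 1.829, 0.439]
wrist_force: [1.0, -0.6, 0.4]
width: 1.003
grip_force: 0.0
```

```bash
python3 - <<'E'
from plan import *
ims=cams(); T,s=cur(); print(s["time"],s["wrist_force"].round(1),s["width"])
d0=cv2.imread("pics/scene0.png")
for c in ims:
    o=ims[c]["image"][:,:,::-1]
    d0=cv2.imread(f"pics/{c}0.png")
    y,x=(170,95) if c=="scene" else (210,342)
    a,b=o[y:y+85,x:x+100],d0[y:y+85,x:x+100]
    ims[c]["u"]=cv2.convertScaleAbs(np.vstack([cv2.resize(b,(350,298),interpolation=cv2.INTER_CUBIC),cv2.resize(a,(350,298),interpolation=cv2.INTER_CUBIC)]),alpha=1.6)
cv2.imwrite("pics/end.png",np.hstack([ims["scene"]["u"],ims["top"]["u"]]))
E
```

```text
19.85 [-0.1  0.9 -0. ] 0.9972328455401882
```

View pics/end.png

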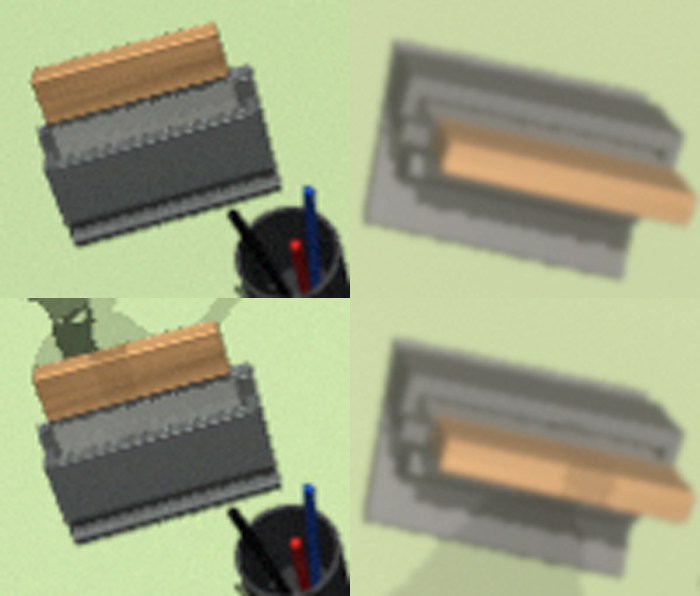

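The scraper sits at the same pixels as at the start (top bar corner about (445,168) before and after), so it is fully home, and the pen cup has not moved.

```bash
python3 -c "
from workcell import *
print(finish_job())"
```

```text
the job is handed in; nothing more can be done
None
```

All five shards are in the trough, the scraper is back fully home in its slot and released, the paper roll, drink can and pen cup were left alone, and the job was handed in at about 20 s.

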